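# Show the address stamp to the phone on a video call

### The job

For the video call, set the phone on the sloping deck of the laptop stand, in the middle of its width, lying flat screen up and lengthwise, camera end uphill and bottom end against the front lip, and let go of it. Then take the oblong rubber stamp out of the acrylic tray by its handle and show its rubber face to the phone's camera: centred over the lens, about 15 cm out from it, face parallel to the screen, the stamp's long sides running across the width of the phone. Do not drop either one or disturb the other desk things, and finish still holding the stamp steady there.

Things in the scene. Friction and masses are not known exactly. Their poses are not given: they have to be found in the camera images.
- phone: phone in a thick grey case, a slab 140 x 66 x 12 mm with a dark screen on top, about 190 g; it starts flat on the desk, screen up, between the stand and the tray, its camera end pointing away from the robot (within about 20 degrees). Origin at the centre of its underside; x along its length towards the camera end, y across its width, z out of the screen
- phone_lens (a point): the phone's front camera lens, a small round dot in the screen side, 58 mm from the phone's centre towards the camera end, on its middle line, level with the screen (12 mm above the underside); same axes as the phone: it looks along +z
- stand: fixed aluminium laptop stand, base 220 x 220 mm, its low front edge with the lip facing the robot (within about 9 degrees), on the left or the right half of the desk, held up at the back by a folding prop lever; origin on the desk under its centre, z up. Nothing on it needs to be adjusted
- deck: the stand's rigid deck, a slotted plate 225 mm long, 240 wide, 5 thick, sloping at 18 degrees. Origin at the centre of its upper face, 69 mm above the desk; x up the slope, y across, z out of the face. The front lip runs along the whole low edge, inner face at x = -112.5 mm, rising 14 mm above the deck: a phone against it has its centre at x = -42.5 mm
- tray: fixed clear acrylic two-tier stacking tray, 180 mm deep (x), 260 wide (y), on the other half of the desk than the stand. Three stamps stand in a row (about 80 mm apart along y, in any order) on the upper floor, 66 mm above the desk; side and back walls rise to 92 mm above the desk, the front lip to 76 mm. Origin on the desk under its centre, z up
- stamp_oblong: the oblong rubber stamp to show, about 70 g: brown wood mount 62 x 26 mm, 21 tall, black rubber face 60 x 24 underneath; along it a bar handle: neck 12 mm thick, then a flat-sided grip 48 long, 20 thick, 41 to 71 mm above the face. It starts standing on its face, length within 35 degrees of straight ahead. Origin: centre of the face; x along its length, y across, z up the handle
- stamp_face (a point): centre of the oblong stamp's rubber face (its underside), same axes as the stamp
- stamp_handle (a point): middle of the flat-sided grip of the oblong stamp, 56 mm above its rubber face on its middle line; pinch it across y (20 mm)
- stamp_round: a loose hand stamp of the same brown wood and black rubber, standing on its rubber face in the same tray, with a round mount 42 mm across, with a turned knob handle (27 mm across, 70 mm tall overall); origin at the centre of its underside; leave it where it is
- stamp_square: a loose hand stamp of the same brown wood and black rubber, standing on its rubber face in the same tray, with a square mount of 37 mm, with a turned knob handle (27 mm across, 70 mm tall overall); origin at the centre of its underside; leave it where it is
- ink_pad: loose stamp-pad tin, black with a steel lid, 72 x 112 x 19 mm, beyond the phone; origin at the centre of its underside; leave it
- punch: loose red two-hole punch, 105 x 115 mm, 70 mm tall, at the back of the desk; origin at the centre of its underside; leave it
- cup: loose white ceramic mug, 82 mm across, 95 mm tall, at the back; origin at the centre of its underside; leave it
Things that resemble listed ones, but are neither listed nor needed, are in the scene too. What is shaped like the stamp_oblong but pink or turquoise is not meant.

How it is judged:
On the way, in this order (a step that is already met when the one before it is completed fails the run):
1. the phone lies on the stand's deck, screen up, camera end uphill, bottom end against the lip, let go (angle between the z axis of phone and the z axis of deck, either way round below 0.08 rad and angle between the x axis of phone and the x axis of deck, either way round below 0.2 rad and x of phone in the frame of deck between -0.05 and -0.034 m and y of phone in the frame of deck between -0.05 and 0.05 m and z of phone in the frame of deck between -0.004 and 0.004 m and x of phone_lens in the frame of deck above 0 m and z of phone_lens in the frame of deck above 0.005 m and contact force between phone and deck above 0.3 N and contact force between the fingers and phone below 0.1 N and linear speed of phone below 0.02 m/s), for 0.2 s.
2. the oblong stamp is lifted clear of the tray in the gripper (height (world z) of stamp_face above 0.1 m and contact force between the fingers and stamp_oblong above 1 N and contact force between stamp_oblong and tray below 0.05 N), for 0.1 s.
At the end, for the whole second after the job is handed in: Phone released on the deck, camera uphill, within 8 mm of the lip, 50 mm of the middle, 0.2 rad of lengthwise; oblong stamp held still by the fingers alone, face 120-180 mm from the lens, within 25 mm of its axis, parallel within 0.17 rad, long sides across the phone within 0.25 rad (all of step 1 and z of stamp_face in the frame of phone_lens between 0.12 and 0.18 m and x of stamp_face in the frame of phone_lens between -0.025 and 0.025 m and y of stamp_face in the frame of phone_lens between -0.025 and 0.025 m and angle between the z axis of stamp_oblong and the z axis of phone, either way round below 0.17 rad and angle between the x axis of stamp_oblong and the y axis of phone, either way round below 0.25 rad and angle between stamp_oblong's own z axis and vertical below 1 rad and contact force between the fingers and stamp_oblong above 2 N and contact force between stamp_oblong and tray below 0.05 N and contact force between stamp_oblong and phone below 0.05 N and contact force between stamp_oblong and stand below 0.05 N and linear speed of stamp_oblong below 0.02 m/s and angular speed of stamp_oblong below 0.15 rad/s); the arm keeps its last pose, push and grip.
It fails at once if the phone is dropped (linear speed of phone above 0.5 m/s and contact force between the fingers and phone below 0.05 N).
It fails at once if the oblong stamp is dropped (linear speed of stamp_oblong above 0.5 m/s and contact force between the fingers and stamp_oblong below 0.05 N).
It fails at once if another thing on the desk is disturbed (moved more than 25 mm or tipped) (distance of any of stamp_round, stamp_square, ink_pad, punch, cup from where it was at the start of the episode above 0.025 m or angle between any of stamp_round, stamp_square, ink_pad, punch, cup's own z axis and vertical above 0.35 rad).
It also fails if it takes over 64 s, if anything falls off the work surface, if the arm or the gripper's body presses on something with over 40 N, if the wrist force passes 120 N, or if a joint passes its speed limit or range.

### The arm

A 6-joint arm with a two-finger parallel gripper is mounted at the origin on the work surface. World frame = base frame: x ahead of the robot, y to its left, z up, the work surface at z = 0. Lengths are in m, angles in rad, forces in N, time in s.
With the tool pointing down it reaches from about 0.375 to 0.975 m from the base axis. Payload 3.8 kg.
Tool frame: the origin (TCP) lies midway between the tips of the shut fingers; the grasp point (between the pads) lies 19 mm behind it; z points along the fingers, y is the line along which they close (so a half turn about z gives the same grasp; the last joint's range is limited). The gripper opens to 85 mm and grips with 20 to 120 N. Pads are 22 mm wide; open, the fingers measure 114 mm over their backs; the gripper's body (76 mm by 85 mm) begins 54 mm behind the grasp point. The pads swing forward as they close: fully open they stand 13 mm farther back than shut.
Start: joints at [1.161, 0.264, 1.604, -0, 1.274, -0.037], TCP at [0.246, 0.629, 0.231] pointing down, gripper open.
Joint ranges: [-2.63, 2.63], [-0.94, 2.18], [0.31, 2.57], [-1.31, 4.45], [0, 2.66], [-2.55, 2.55]. Speed limits (rad/s): [2.57, 2.57, 3.14, 3.14, 3.14, 3.14].

### API

Orientations are given as a rotation vector (axis times angle).
In Python, from workcell import status, read_camera, workorder, masks_of gives the robot as it stands.
- The arm moves only by the tool drive_tool, never from a script. Its argument "rows" is a list of rows, each a list of 7 numbers: the turn, a rotation vector about the tool's x, y, z in degrees, then the shift along the tool's x, y, z in m, then the opening, from 0 (shut) to 1 (fully open). In form: [[ax, ay, az, tx, ty, tz, claw], ...]. A call has 1 to 8 rows; each row shifts and turns the commanded pose from where the row before left it, along the tool's axes as they then stand; what a row does not reach is not made up. A row lasts 1/12 s, in which the tool goes at most 41.7 mm and 7.16 degrees, less where a joint would pass 70% of its speed; a pose out of reach is approached as far as the arm can. A call is refused whole if a number of a shift passes 0.0417 or a number of a turn 7.16, either way. A call with a gripper value outside its range is refused whole. The fingers move at their own pace and stop on an object; "force" is the grip in N (left out, the last holds). Time passes only in rows, so rows that do not move let the fingers close. It gives the time, the measured TCP pose, the force, the opening and the grip force at its end, in the units of the state.
- status.read_state(): the state, without advancing time (a new reading comes with each control period).
- read_camera(name): name is "scene" or "top" or "wrist"; returns a dict with "color" (384x512x3 uint8, red, green, blue), "intrinsics" (3x3 intrinsics, pixels), "world_from_camera" (4x4, takes a point from camera to world coordinates); the wrist camera has in their place "mount" (4x4, takes a point from camera to tool coordinates, whose origin is the TCP and whose axes are the flange's). Camera axes: x right, y up, looking along -z (the intrinsics and any distortion apply to the point x, -y, -z); pixel columns grow to the right and rows downward; lengths in m; the calibration is good to about 2 mm. A picture is of the moment at which its call begins: read the wrist's pose just before it. There is no depth.
- workorder.finish_job(): hands the job in; it is judged then, once.
Trained networks look in a picture, given as the dict that the camera call returned (one of the last four; its "shot" number tells which), for a name from the list of things; names that differ only in an ending like _2 or _b are one class to them, and where a whole thing is asked for, a point or a joint stands for the part that bears it (a point fixed in the world has none). Each returns a list of dicts, best first, with "score" (0 to 1); they miss things now and then, are a little off and sometimes report something else, mostly with a low value. They report only what shows in the picture. A call takes as long as a camera call. They do not tell look-alikes from the thing itself.
- masks_of(picture, name): "mask" (384x512 bool, what is visible of it) and "bbox" ([left, top, right, bottom] in pixels, round what is visible of it).
The state is a dict: "time": time; "q": joint angles; "joint_vel": joint speeds; "joint_torque": joint torques, N m; "tool_pos": TCP position; "tcp_rot": TCP orientation; "wrist_force": force on the tool from outside, world axes, zero at the start; "torque": the same for the moment, N m; "width": opening from 0.0 (shut) to 1.0 (fully open); "grip_force": force on a finger pad.
Only numpy, scipy, OpenCV 4.12 (cv2) and the standard library are available. Lean on these libraries where they do the work, as an engineer would, in place of code of your own. Each camera call takes 0.05 s, during which the arm holds its last target. There are 200 camera calls.

## Working session

There is one attempt and no reset: what is moved stays moved. The work goes in short steps, Python scripts to look and compute and a tool call to move; the robot and the scene stay as the last step left them, time stands still between calls to the robot, and variables do not carry over. Pictures are saved under pics/ and viewed, at most 10 in all, crops included, and the job is handed in when it is done.

Besides the shell and the picture viewer there is one more tool, called after "Request:" as name(argument=value, ...) on one line, values as JSON. drive_tool: Moves the arm, as the interface text tells. Its arguments: {"type":"object","properties":{"rows":{"type":"array"},"force":{"type":"number"}},"required":["rows"]}

```bash
ls; mkdir -p pics; cat > h.py <<'E'
import numpy as np, cv2
from scipy.spatial.transform import Rotation as R
from workcell import status, read_camera, workorder, masks_of
def save(p,n): cv2.imwrite('pics/'+n,p['color'][...,::-1])
def T_wc(p,st=None):
    if 'world_from_camera' in p: return np.array(p['world_from_camera'])
    T=np.eye(4);T[:3,:3]=R.from_rotvec(st['tcp_rot']).as_matrix();T[:3,3]=st['tool_pos']
    return T@np.array(p['mount'])
def unproj(p,uv,z,st=None):
    "pixels -> world at height z"
    T=T_wc(p,st);K=np.array(p['intrinsics']);uv=np.atleast_2d(np.asarray(uv,float))
    d=np.c_[uv,np.ones(len(uv))]@np.linalg.inv(K).T*[1,-1,-1]@T[:3,:3].T
    o=T[:3,3]; return o+d*((z-o[2])/d[:,2])[:,None]
def proj(p,X,st=None):
    T=np.linalg.inv(T_wc(p,st));X=np.atleast_2d(X)
    c=(X@T[:3,:3].T+T[:3,3])*[1,-1,-1]; c=c@np.array(p['intrinsics']).T
    return c[:,:2]/c[:,2:]
E
python3 - <<'E'
from h import *
s=status.read_state();print(s)
ims=[]
for n in('scene','top'):
    p=read_camera(n);ims.append(p['color']);print(n,[k for k in p],p['intrinsics'],p['world_from_camera'])
    for t in('phone','stand','deck','tray','stamp_oblong','stamp_round','stamp_square','ink_pad','punch','cup'):
        for m in masks_of(p,t)[:4]:
            mm=m['mask'];c=cv2.minAreaRect(np.argwhere(mm)[:,::-1].astype(np.float32));print(t,round(m['score'],2),m['bbox'],np.round(c[0]),np.round(c[1]),round(c[2]))
    save(p,n+'0.png')
E
```

```text
pics
{'time': 0.0, 'q': array([ 1.16109776e+00,  2.64778476e-01,  1.60538131e+00, -2.27946648e-05,
        1.27370370e+00, -3.68916794e-02]), 'joint_vel': array([-0.00035655,  0.00214332, -0.00041468,  0.0005827 , -0.00010531,
       -0.00017052]), 'joint_torque': array([-6.18599242e-04, -5.15101683e+01, -3.67315328e+01, -8.48702484e-05,
        1.31618659e-02,  1.01187496e-05]), 'tool_pos': array([0.24556575, 0.62795567, 0.22994102]), 'tcp_rot': array([-0.58211836, -3.08669801,  0.00348551]), 'wrist_force': array([-0.57594489,  0.56344694, -1.12314091]), 'torque': array([ 0.00269585, -0.02083343, -0.02549284]), 'grip_force': 0.0, 'width': 0.998361068745772}
scene ['color', 'intrinsics', 'world_from_camera', 'shot'] [[429.32594624   0.         254.75871956]
 [  0.         429.32594624 195.41574242]
 [  0.           0.           1.        ]] [[-0.72399465 -0.41534474  0.5507454   1.13078456]
 [ 0.68972438 -0.42362857  0.587213    0.60425113]
 [-0.01058434  0.8050016   0.59317821  0.68425997]
 [ 0.          0.          0.          1.        ]]
phone 0.76 [232.6, 186.1, 288.1, 218.7] [2
[... 1748 characters left out ...]
.] [25. 14.] 90
stamp_oblong 0.29 [319.3, 166.5, 443.0, 249.7] [379. 205.] [ 79. 120.] 88
stamp_round 0.72 [404.1, 199.4, 426.3, 215.5] [414. 207.] [16. 24.] 90
stamp_square 0.63 [371.6, 194.1, 389.5, 210.2] [382. 200.] [16. 22.] 90
stamp_square 0.59 [93.5, 152.6, 197.6, 250.0] [145. 202.] [ 94. 102.] 90
stamp_square 0.32 [92.0, 154.3, 195.5, 250.6] [145. 202.] [97. 99.] 88
ink_pad 0.89 [232.8, 141.5, 276.2, 171.2] [253. 157.] [42. 29.] 6
ink_pad 0.57 [335.6, 187.1, 353.3, 216.3] [347. 201.] [28. 18.] 72
punch 0.82 [298.6, 101.8, 349.0, 152.5] [325. 127.] [40. 46.] 77
punch 0.36 [263.2, 197.3, 295.4, 251.2] [278. 224.] [26. 54.] 2
cup 0.63 [187.2, 94.9, 232.5, 139.3] [214. 119.] [44. 40.] 30
```

```bash
python3 - <<'E'
import cv2,numpy as np
t=cv2.imread('pics/top0.png');c=cv2.resize(t[85:295,80:460],(800,442),interpolation=cv2.INTER_CUBIC);cv2.imwrite('pics/topc.png',c)
E
```

```text
(no output)
```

View pics/topc.png

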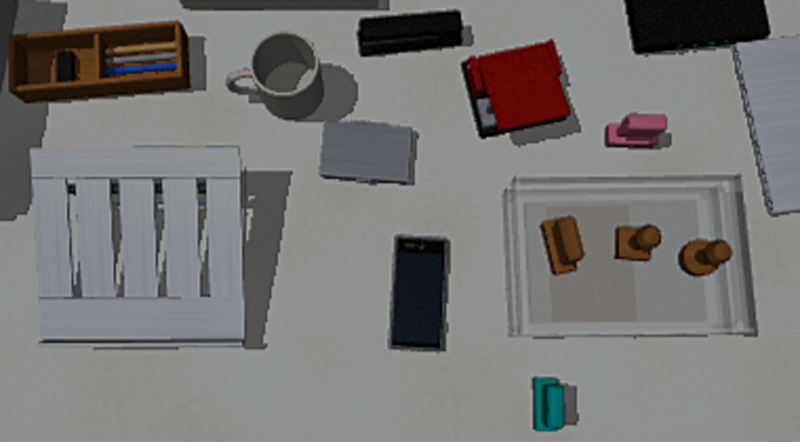

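View pics/scene0.png

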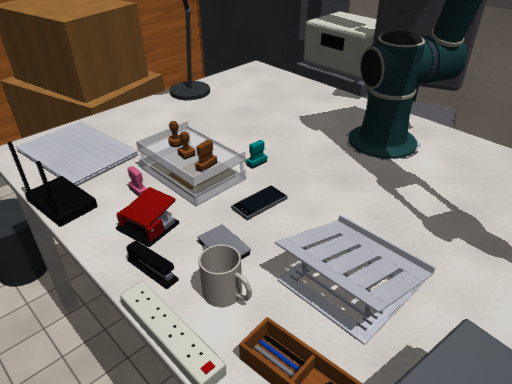

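Top view: the phone is at (278,223) with its camera end up the image, and the stand is at (145,202). Candidates for the oblong stamp are brown in the tray (347,201), pink (382,146) and turquoise (340,276). The brown one matches the description; in the scene view it is at (206,156). The other two brown ones in the tray have round knobs.

```bash
cat > fit.py <<'E'
from h import *
from scipy.optimize import minimize
def box(x0,x1,y0,y1,z0,z1): return np.array([[x,y,z] for x in(x0,x1) for y in(y0,y1) for z in(z0,z1)])
PHONE=[box(-.07,.07,-.033,.033,0,.012)]
DECK=[box(-.1155,.1125,-.12,.12,-.005,0),box(-.1155,-.1125,-.12,.12,-.005,.014)]
STAMP=[box(-.031,.031,-.013,.013,0,.021),box(-.022,.022,-.006,.006,.021,.041),box(-.024,.024,-.01,.01,.041,.071)]
S=4
def render(p,parts,x,z,tilt,st=None):
    M=R.from_euler('ZY',[x[2],-tilt]).as_matrix(); im=np.zeros((384*S//2,512*S//2),np.uint8)
    for b in parts:
        uv=proj(p,b@M.T+[x[0],x[1],z],st)
        h=cv2.convexHull((((uv+.5)*S/2-.5)*16).astype(np.int32)); cv2.fillConvexPoly(im,h,1,shift=4)
    return im>0
def fit(obs,parts,x0,z,tilt=0):
    ms=[(p,cv2.resize(m.astype(np.uint8),None,fx=S/2,fy=S/2,interpolation=0)>0,st) for p,m,st in obs]
    def f(x): return sum(1-(a&m).sum()/(a|m).sum() for p,m,st in ms for a in[render(p,parts,x,z,tilt,st)])
    r=min((minimize(f,x0+np.array([0,0,d]),method='Nelder-Mead',options=dict(initial_simplex=np.array(x0)+[0,0,d]+np.array([[0,0,0],[.015,0,0],[0,.015,0],[0,0,.1]]),xatol=2e-4,fatol=1e-4)) for d in(-.25,0,.25)),key=lambda r:r.fun)
    return r.x,r.fun/len(obs)
E
python3 - <<'E'
from fit import *
ps={n:read_camera(n) for n in('top','scene')}
def pick(n,t,uv):
    c=[m for m in masks_of(ps[n],t) if abs((m['bbox'][0]+m['bbox'][2])/2-uv[0])+abs((m['bbox'][1]+m['bbox'][3])/2-uv[1])<25]
    return c[0]['mask'] if c else None
T18=np.deg2rad(18)
for t,parts,uvt,uvs,z,zz,ti in(('phone',PHONE,(278,223),(259,202),0,.012,0),('deck',DECK,(145,202),(355,260),.069,.069,T18),('stamp_oblong',STAMP,(346,201),(205,156),.066,.1,0)):
    x0=unproj(ps['top'],uvt,zz)[0];x0[2]=0
    a=[(ps[n],pick(n,t,uv),None) for n,uv in(('top',uvt),('scene',uvs))];a=[o for o in a if o[1] is not None]
    for o in (a,)+tuple([q] for q in a): print(t,x0[:2],*fit(o,parts,x0,z,ti))
E
```

```text
phone [ 0.51317334 -0.03656111] [ 0.51238138 -0.03731083 -0.05437567] 0.07902777312244708
phone [ 0.51317334 -0.03656111] [ 0.51312664 -0.03722652 -0.05712277] 0.03737839221710193
phone [ 0.51317334 -0.03656111] [ 0.5108001  -0.03999647 -0.06320503] 0.10625148561920605
deck [0.55850412 0.29014894] [0.56067732 0.28850601 0.00592869] 0.09506989458948817
deck [0.55850412 0.29014894] [5.59962769e-01 2.88924361e-01 3.33610159e-04] 0.10807578857856559
deck [0.55850412 0.29014894] [0.5610483  0.28706917 0.00505412] 0.07566361518522169
stamp_oblong [ 0.55683094 -0.19099528] [ 0.55921503 -0.19378923  0.24908543] 0.11183163041434213
stamp_oblong [ 0.55683094 -0.19099528] [ 0.55876016 -0.19393722  0.15762957] 0.08702449192287653
stamp_oblong [ 0.55683094 -0.19099528] [ 0.55822346 -0.19589849  0.29709036] 0.10907424381301556
```

```bash
cat > plan.py <<'E'
from h import *
from scipy.linalg import expm,logm
def mat(pos,rot): T=np.eye(4);T[:3,:3]=rot;T[:3,3]=pos;return T
def cur():
    s=status.read_state();return mat(s['tool_pos'],R.from_rotvec(s['tcp_rot']).as_matrix())
def down(yang,tilt=0,syaw=0):
    "tool z along -normal of a surface (yaw syaw, slope tilt); tool y at angle yang from surface x"
    M=R.from_euler('ZY',[syaw,-tilt]).as_matrix()
    y=M@[np.cos(yang),np.sin(yang),0];z=-M[:,2];return np.c_[np.cross(y,z),y,z]
def go(pos,rot,N=None,frm=None):
    A=cur() if frm is None else frm;B=mat(pos,rot);D=np.linalg.inv(A)@B
    rv=R.from_matrix(D[:3,:3]).as_rotvec(degrees=True);d=D[:3,3]
    N=N or int(max(np.ceil(np.linalg.norm(rv)/6.5),np.ceil(np.linalg.norm(d)/.038),1))
    r=np.real(expm(logm(D)/N));print('N',N,'row',np.round(R.from_matrix(r[:3,:3]).as_rotvec(degrees=True),2),np.round(r[:3,3],4),'total',np.round(rv,1),np.round(d,4))
    return B
E
python3 - <<'E'
from plan import *
go([.495,-.036,.23],down(np.pi/2-.056))
go([.495,-.036,.23],down(np.pi/2-.056),24)
E
```

```text
N 19 row [ 0.   -0.   -0.96] [-0.0206 -0.0314  0.0001] total [  0.   -0.  -18.2] [-0.4741 -0.5282  0.0013]
N 24 row [ 0.   -0.   -0.76] [-0.0163 -0.0248  0.0001] total [  0.   -0.  -18.2] [-0.4741 -0.5282  0.0013]
```

Request:
drive_tool(rows=[[0,0,-0.76,-0.0163,-0.0248,0,1],[0,0,-0.76,-0.0163,-0.0248,0,1],[0,0,-0.76,-0.0163,-0.0248,0,1],[0,0,-0.76,-0.0163,-0.0248,0,1],[0,0,-0.76,-0.0163,-0.0248,0,1],[0,0,-0.76,-0.0163,-0.0248,0,1],[0,0,-0.76,-0.0163,-0.0248,0,1],[0,0,-0.76,-0.0163,-0.0248,0,1]])

```text
time: 2.17
tool_pos: [0.3058, 0.3977, 0.2314]
tcp_rot: [0.416, 3.114, 0.001]
wrist_force: [1.4, -0.6, -0.3]
width: 1.0
grip_force: 0.0
```

Request:
drive_tool(rows=[[0,0,-0.76,-0.0163,-0.0248,0,1],[0,0,-0.76,-0.0163,-0.0248,0,1],[0,0,-0.76,-0.0163,-0.0248,0,1],[0,0,-0.76,-0.0163,-0.0248,0,1],[0,0,-0.76,-0.0163,-0.0248,0,1],[0,0,-0.76,-0.0163,-0.0248,0,1],[0,0,-0.76,-0.0163,-0.0248,0,1],[0,0,-0.76,-0.0163,-0.0248,0,1]])

```text
time: 2.83
tool_pos: [0.3899, 0.1757, 0.2316]
tcp_rot: [0.25, 3.131, 0.001]
wrist_force: [0.8, 0.7, -0.1]
width: 1.001
grip_force: 0.0
```

Request:
drive_tool(rows=[[0,0,-0.76,-0.0163,-0.0248,0,1],[0,0,-0.76,-0.0163,-0.0248,0,1],[0,0,-0.76,-0.0163,-0.0248,0,1],[0,0,-0.76,-0.0163,-0.0248,0,1],[0,0,-0.76,-0.0163,-0.0248,0,1],[0,0,-0.76,-0.0163,-0.0248,0,1],[0,0,-0.76,-0.0163,-0.0248,0,1],[0,0,-0.76,-0.0163,-0.0248,0,1]])

```text
time: 3.5
tool_pos: [0.497, -0.0364, 0.2316]
tcp_rot: [0.085, 3.14, -0.0]
wrist_force: [1.6, -0.2, 0.4]
width: 1.002
grip_force: 0.0
```

```bash
python3 - <<'E'
from fit import *
from plan import *
s=status.read_state();p=read_camera('wrist');save(p,'w1.png');print(p['mount'])
for m in masks_of(p,'phone')[:2]:
    print(m['score'],m['bbox']); print(fit([(p,m['mask'],s)],PHONE,np.array([.5128,-.0372,-.056]),0))
go([.512,-.0372,.03],down(np.pi/2-.056))
E
```

```text
[[ 9.00084849e-04  9.56159082e-01  2.92846377e-01  7.54975597e-02]
 [ 9.99999594e-01 -8.70921129e-04 -2.29968143e-04  2.77038389e-04]
 [ 3.51599691e-05  2.92846465e-01 -9.56159478e-01 -1.42581645e-01]
 [ 0.00000000e+00  0.00000000e+00  0.00000000e+00  1.00000000e+00]]
0.62 [228.7, 122.3, 279.2, 221.7]
(array([ 0.51112401, -0.03765448, -0.05802867]), np.float64(0.02682637101564045))
N 6 row [-0.01  0.02 -0.02] [-0.0022  0.0003  0.0336] total [-0.1  0.1 -0.1] [-0.0133  0.002   0.2016]
```

View pics/w1.png

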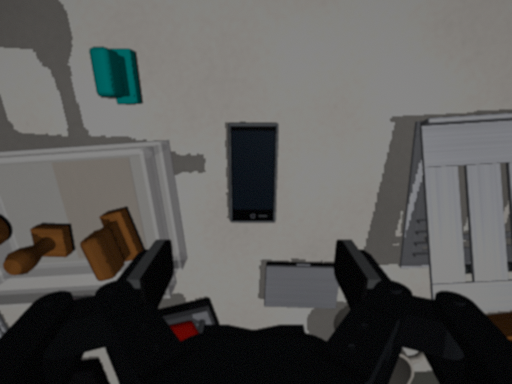

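Request:
drive_tool(rows=[[0,0,0,-0.0024,0.0003,0.034,1],[0,0,0,-0.0024,0.0003,0.034,1],[0,0,0,-0.0024,0.0003,0.034,1],[0,0,0,-0.0024,0.0003,0.034,1],[0,0,0,-0.0024,0.0003,0.034,1],[0,0,0,-0.0024,0.0003,0.034,1],[0,0,0,0,0,0,1]])

```text
time: 4.18
tool_pos: [0.5047, -0.0325, 0.0207]
tcp_rot: [-0.085, -3.128, -0.002]
wrist_force: [-2.1, -0.5, -0.8]
width: 1.0
grip_force: 0.0
```

Request:
drive_tool(rows=[[0,0,0,0,0,0.009,1],[0,0,0,0,0,0.008,1],[0,0,0,0,0,0.006,1],[0,0,0,0,0,0,1]])

```text
time: 4.52
tool_pos: [0.5114, -0.0338, 0.0048]
tcp_rot: [0.085, 3.139, -0.0]
wrist_force: [-0.7, -0.3, -0.6]
width: 1.001
grip_force: 0.0
```

Request:
drive_tool(rows=[[0,0,0,0,-0.0035,0.005,1],[0,0,0,0,0,0.004,1],[0,0,0,0,0,0,1]])

```text
time: 4.77
tool_pos: [0.5107, -0.0376, -0.0047]
tcp_rot: [0.086, 3.14, -0.0]
wrist_force: [-0.4, -0.7, 0.3]
width: 0.999
grip_force: 0.0
```

Request:
drive_tool(rows=[[0,0,0,0,0,0,0.7],[0,0,0,0,0,0,0.7],[0,0,0,0,0,0,0.7],[0,0,0,0,0,0,0.7],[0,0,0,0,0,0,0.7],[0,0,0,0,0,0,0.7]], force=40)

```text
time: 5.27
tool_pos: [0.5113, -0.0374, -0.0041]
tcp_rot: [0.085, 3.139, -0.0]
wrist_force: [-1.6, 0.1, 5.4]
width: 0.758
grip_force: 45.3
```

Request:
drive_tool(rows=[[0,0,0,0,0,-0.008,0.7],[0,0,0,0,0,-0.02,0.7],[0,0,0,0,0,-0.03,0.7],[0,0,0,0,0,-0.035,0.7],[0,0,0,0,0,-0.035,0.7],[0,0,0,0,0,-0.035,0.7],[0,0,0,0,0,-0.025,0.7],[0,0,0,0,0,0,0.7]])

```text
time: 5.93
tool_pos: [0.5147, -0.0377, 0.1902]
tcp_rot: [0.085, 3.129, -0.002]
wrist_force: [0.7, 0.4, -0.7]
width: 0.757
grip_force: 45.1
```

```bash
python3 - <<'E'
from fit import *
from plan import *
s=status.read_state();print(s['tool_pos'],s['wrist_force'],s['width'],s['grip_force'])
T18=np.deg2rad(18)
for n in ('top','scene'):
    p=read_camera(n);m=masks_of(p,'stand' if n=='top' else 'deck')[0];print(n,m['score'],fit([(p,m['mask'],None)],DECK,np.array([.5605,.288,.004]),.069,T18))
D=np.array([.5605,.288,.069]);M=R.from_euler('ZY',[.004,-T18]).as_matrix()
rot=down(np.pi/2,T18,.004)
for h in(.07,.004):
    print(h,D+M@[-.034,0,h-.0041]);B=go(D+M@[-.034,0,h-.0041],rot)
p=read_camera('wrist');save(p,'w2.png')
E
```

```text
[ 0.51472844 -0.03771825  0.19015426] [ 0.71609851  0.36929958 -0.73582113] 0.757121703917574 45.1250821352005
top 0.87 (array([0.5599772 , 0.28813405, 0.00201933]), np.float64(0.06166460151327413))Traceback (most recent call last):
  File "<stdin>", line 6, in <module>
IndexError: list index out of range
```

```bash
python3 - <<'E'
from plan import *
p=read_camera('wrist');save(p,'w2.png')
T18=np.deg2rad(18)
D=np.array([.5602,.288,.069]);M=R.from_euler('ZY',[.003,-T18]).as_matrix()
rot=down(np.pi/2,T18,.003)
A=None
for h in(.08,.004):
    print(h,D+M@[-.034,0,h-.0041]);A=go(D+M@[-.034,0,h-.0041],rot,12 if h>.05 else None,A)
E
```

```text
0.08 [0.50440994 0.28783263 0.13067861]
N 12 row [-0.04 -1.52 -0.27] [0.0017 0.027  0.004 ] total [ -0.5 -18.2  -3.3] [0.022  0.3242 0.0504]
0.004 [0.52789513 0.28790309 0.05839832]
N 3 row [ 0.  0. -0.] [0.     0.     0.0253] total [ 0.  0. -0.] [0.    0.    0.076]
```

View pics/w2.png

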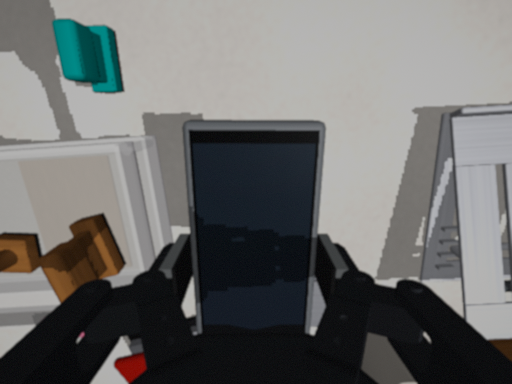

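The phone is held squarely (edges at x≈188 and 322, level). Moving over the deck.

Request:
drive_tool(rows=[[0,-1.5,-0.27,0.0017,0.027,0.004,0.7],[0,-1.5,-0.27,0.0017,0.027,0.004,0.7],[0,-1.5,-0.27,0.0017,0.027,0.004,0.7],[0,-1.5,-0.27,0.0017,0.027,0.004,0.7],[0,-1.5,-0.27,0.0017,0.027,0.004,0.7],[0,-1.5,-0.27,0.0017,0.027,0.004,0.7]])

```text
time: 6.68
tool_pos: [0.5072, 0.1257, 0.1559]
tcp_rot: [0.039, 2.987, -0.008]
wrist_force: [0.6, 0.1, -2.1]
width: 0.76
grip_force: 45.1
```

Request:
drive_tool(rows=[[0,-1.5,-0.27,0.0017,0.027,0.004,0.7],[0,-1.5,-0.27,0.0017,0.027,0.004,0.7],[0,-1.5,-0.27,0.0017,0.027,0.004,0.7],[0,-1.5,-0.27,0.0017,0.027,0.004,0.7],[0,-1.5,-0.27,0.0017,0.027,0.004,0.7],[0,-1.5,-0.27,0.0017,0.027,0.004,0.7],[0,0,0,0,0,0,0.7],[0,0,0,0,0,0,0.7]])

```text
time: 7.35
tool_pos: [0.5044, 0.2871, 0.1291]
tcp_rot: [-0.009, 2.833, -0.016]
wrist_force: [-0.0, -0.2, -1.9]
width: 0.759
grip_force: 45.3
```

```bash
python3 - <<'E'
from fit import *
from plan import *
T18=np.deg2rad(18)
D=np.array([.5602,.288,.069]);M=R.from_euler('ZY',[.003,-T18]).as_matrix()
rot=down(np.pi/2,T18,.003)
s=status.read_state();print(s['tool_pos'],s['wrist_force'])
for n in('wrist','top'):
  p=read_camera(n);save(p,n+'3.png')
A=None
for h in(.03,.006):
    A=go(D+M@[-.034,0,h-.0041],rot,None,A)
t=cv2.imread('pics/wrist3.png')
print(proj(read_camera('wrist'),D+np.array([[-.1125,0,.014],[-.1125,.12,.014],[-.1125,-.12,.014],[-.1125,.12,0],[-.1125,-.12,0]])@M.T,s))
E
```

```text
[0.50439271 0.28709794 0.12906206] [-0.04764013 -0.23138434 -1.85221196]
N 2 row [-0.31 -0.1   0.06] [0.0005 0.0012 0.0246] total [-0.6 -0.2  0.1] [0.0009 0.0025 0.0493]
N 1 row [ 0.  0. -0.] [0.    0.    0.024] total [ 0.  0. -0.] [0.    0.    0.024]
[[255.31289096 102.96920422]
 [426.965542   103.98544406]
 [ 85.47395025 101.96370214]
 [415.87901699 104.2337891 ]
 [ 96.47076911 102.3396837 ]]
```

View pics/wrist3.png

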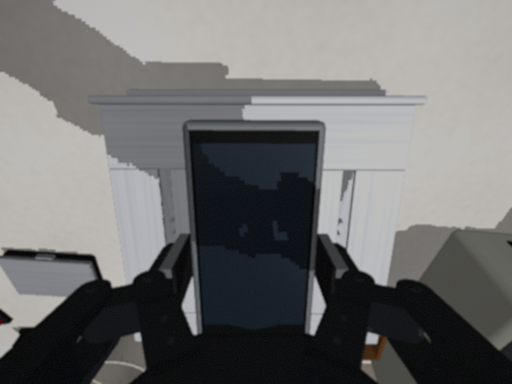

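Wrist view: the phone is over the deck and the lip's inner edge is at row ≈104, where 103 was predicted. Its ends are at 88 and 426, also as predicted. Lowering.

Request:
drive_tool(rows=[[-0.3,-0.1,0,0.0005,0.001,0.02,0.7],[-0.3,-0.1,0,0.0005,0.001,0.02,0.7],[0,0,0,0,0,0.015,0.7],[0,0,0,0,0,0.01,0.7],[0,0,0,0,0,0,0.7],[0,0,0,0,0,0,0.7]])

```text
time: 8.0
tool_pos: [0.5261, 0.2875, 0.0696]
tcp_rot: [-0.004, 2.825, 0.001]
wrist_force: [0.1, 0.5, -2.4]
width: 0.759
grip_force: 45.3
```

```bash
cat > dk.py <<'E'
from plan import *
T18=np.deg2rad(18)
D=np.array([.5602,.288,.069]);M=R.from_euler('ZY',[.003,-T18]).as_matrix()
rot=down(np.pi/2,T18,.003)
def rel():
    s=status.read_state();print('tcp in deck',np.round(M.T@(s['tool_pos']-D)*1000,1),'mm; force deck',np.round(M.T@s['wrist_force'],1), 'rot err deg',np.round((R.from_rotvec(s['tcp_rot']).inv()*R.from_matrix(rot)).as_rotvec(degrees=True),2))
E
python3 -c "
from dk import *;rel()"
```

```text
tcp in deck [-32.2  -0.4  11.2] mm; force deck [-0.6  0.5 -2.3] rot err deg [ 0.02  0.12 -0.01]
```

Request:
drive_tool(rows=[[0,0,0,0,0,0.006,0.7],[0,0,0,0,0,0.004,0.7],[0,0,0,0,0,0.002,0.7],[0,0,0,0,0,0,0.7]])

```text
time: 8.33
tool_pos: [0.5298, 0.2886, 0.0586]
tcp_rot: [-0.006, 2.824, 0.002]
wrist_force: [-0.5, -0.9, -0.8]
width: 0.756
grip_force: 45.3
```

Request:
drive_tool(rows=[[0,0,0,0,0,0.0015,0.7],[0,0,0,0,0,0,0.7],[0,0,0,0,0,0,0.7]])

```text
time: 8.58
tool_pos: [0.5303, 0.2888, 0.0574]
tcp_rot: [-0.006, 2.824, 0.003]
wrist_force: [-0.2, 0.3, -1.8]
width: 0.758
grip_force: 45.3
```

```bash
python3 -c "
from dk import *;rel()"
```

```text
tcp in deck [-32.    0.9  -1.8] mm; force deck [-0.7  0.3 -1.6] rot err deg [0.1  0.2  0.07]
```

Request:
drive_tool(rows=[[0,0,0,0.003,0,0,0.7],[0,0,0,0.003,0,0,0.7],[0,0,0,0.0015,0,0,0.7],[0,0,0,0,0,0,0.7]])

```text
time: 8.92
tool_pos: [0.5224, 0.2885, 0.0546]
tcp_rot: [-0.006, 2.825, 0.002]
wrist_force: [0.2, 0.2, -1.6]
width: 0.757
grip_force: 45.3
```

Request:
drive_tool(rows=[[0,0,0,0.001,0,0,0.7],[0,0,0,0.001,0,0,0.7],[0,0,0,0,0,0,0.7],[0,0,0,0,0,0,0.7]])

```text
time: 9.25
tool_pos: [0.5213, 0.2886, 0.0543]
tcp_rot: [-0.006, 2.824, 0.003]
wrist_force: [0.5, 0.4, -1.2]
width: 0.76
grip_force: 45.3
```

```bash
python3 -c "
from dk import *;rel()"
```

```text
tcp in deck [-41.6   0.8  -1.9] mm; force deck [ 0.1  0.4 -1.3] rot err deg [0.09 0.19 0.06]
```

Now lower it to contact.

Request:
drive_tool(rows=[[0,0,0,0,0,0.001,0.7],[0,0,0,0,0,0.001,0.7],[0,0,0,0,0,0.0005,0.7],[0,0,0,0,0,0,0.7],[0,0,0,0,0,0,0.7]])

```text
time: 9.67
tool_pos: [0.522, 0.2886, 0.0518]
tcp_rot: [-0.006, 2.824, 0.002]
wrist_force: [-0.2, -0.3, -2.2]
width: 0.76
grip_force: 45.3
```

```bash
python3 -c "
from dk import *;rel()"
```

```text
tcp in deck [-41.6   0.7  -4.6] mm; force deck [-0.9 -0.3 -2.1] rot err deg [0.08 0.18 0.05]
```

Request:
drive_tool(rows=[[0,0,0,0,0,0.0008,0.7],[0,0,0,0,0,0,0.7],[0,0,0,0,0,0,0.7]])

```text
time: 9.92
tool_pos: [0.5223, 0.2887, 0.0516]
tcp_rot: [-0.006, 2.824, 0.002]
wrist_force: [-3.3, -1.4, 3.6]
width: 0.763
grip_force: 46.0
```

Request:
drive_tool(rows=[[0,0,0,0,0,0.0008,0.7],[0,0,0,0,0,0,0.7],[0,0,0,0,0,0,0.7]])

```text
time: 10.17
tool_pos: [0.5223, 0.2887, 0.0516]
tcp_rot: [-0.006, 2.824, 0.002]
wrist_force: [-8.1, -2.4, 11.4]
width: 0.762
grip_force: 46.9
```

```bash
python3 -c "
from dk import *;rel()"
```

```text
tcp in deck [-41.4   0.8  -4.9] mm; force deck [-4.2 -2.3 13.4] rot err deg [0.06 0.19 0.05]
```

Request:
drive_tool(rows=[[0,0,0,0.001,0,-0.0008,0.7],[0,0,0,0,0,0,0.7],[0,0,0,0,0,0,0.7]])

```text
time: 10.42
tool_pos: [0.5217, 0.289, 0.0514]
tcp_rot: [-0.006, 2.823, 0.003]
wrist_force: [-2.4, -0.7, 5.1]
width: 0.759
grip_force: 46.1
```

Request:
drive_tool(rows=[[0,0,0,0.001,0,0,0.7],[0,0,0,0,0,0,0.7],[0,0,0,0,0,0,0.7]])

```text
time: 10.67
tool_pos: [0.5216, 0.289, 0.0514]
tcp_rot: [-0.007, 2.822, 0.004]
wrist_force: [2.3, -1.4, 4.4]
width: 0.756
grip_force: 45.8
```

```bash
python3 - <<'E'
from dk import *
rel()
s=status.read_state();p=read_camera('wrist');save(p,'wrist4.png')
E
```

```text
tcp in deck [-42.1   1.2  -4.8] mm; force deck [ 3.6 -1.4  3.5] rot err deg [0.14 0.32 0.08]
```

View pics/wrist4.png

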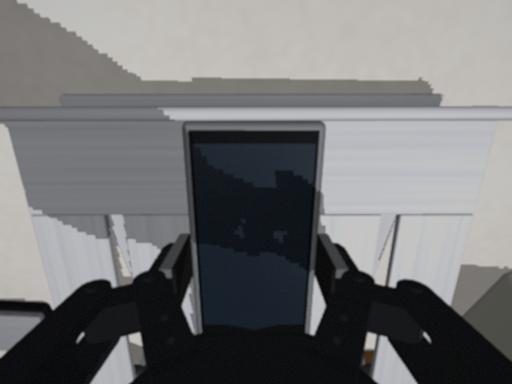

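The phone's bottom edge (row 122) is against the lip (row 120), and the lip pushes back. Releasing.

Request:
drive_tool(rows=[[0,0,0,0,0,0,0.85],[0,0,0,0,0,0,0.95],[0,0,0,0,0,0,1],[0,0,0,0,0,0,1],[0,0,0,0,0,0,1],[0,0,0,0,0,-0.003,1],[0,0,0,0,0,-0.01,1],[0,0,0,0,0,-0.02,1]])

```text
time: 11.38
tool_pos: [0.5084, 0.2874, 0.0802]
tcp_rot: [-0.006, 2.828, -0.001]
wrist_force: [-0.0, 0.5, 0.3]
width: 0.998
grip_force: 0.0
```

Request:
drive_tool(rows=[[0,0,0,0,0,-0.03,1],[0,0,0,0,0,-0.035,1],[0,0,0,0,0,-0.035,1],[0,0,0,0,0,-0.035,1],[0,0,0,0,0,0,1],[0,0,0,0,0,0,1]])

```text
time: 11.88
tool_pos: [0.4691, 0.2897, 0.2148]
tcp_rot: [-0.006, 2.818, 0.009]
wrist_force: [-1.0, -0.8, -0.3]
width: 1.002
grip_force: 0.0
```

```bash
python3 - <<'E'
from dk import *
from fit import *
rel()
s=status.read_state();print(s['q'],s['tool_pos']);p=read_camera('wrist');save(p,'wrist5.png')
m=masks_of(p,'phone')[0];print(m['score'])
M18=R.from_euler('ZY',[.003,-T18]).as_matrix()
from scipy.optimize import minimize
x,f=fit([(p,m['mask'],s)],PHONE,np.array([.52,.288,0]),.069-.0425*np.sin(T18),T18)
print(x,f, M.T@(np.r_[x[:2],.069-.0425*np.sin(T18)]-D))
# look pose over stamp: tool y at -90 world, 0.25 high
t=np.array([.545,-.195,.26])
go(t,down(-np.pi/2+.22))
mid=np.array([.49,.05,.26]);print(M.T@(mid-D))
E
```

```text
tcp in deck [-41.6   2.  166.8] mm; force deck [-1.1 -0.8  0. ] rot err deg [0.36 0.55 0.02]
[ 0.62120544 -0.1272766   2.0854873  -0.22636197  0.92541004 -0.8408976 ] [0.46912124 0.28972256 0.21482087]
0.9
[0.52049732 0.28984391 0.00293832] 0.04457786871499014 [-0.04181245  0.00196301 -0.0002234 ]
N 26 row [1.02 0.11 6.37] [-0.0277  0.0001  0.0026] total [ 26.5   2.8 165.7] [-0.0872 -0.4834 -0.0244]
[-0.00842067 -0.23778833  0.20356533]
```

View pics/wrist5.png

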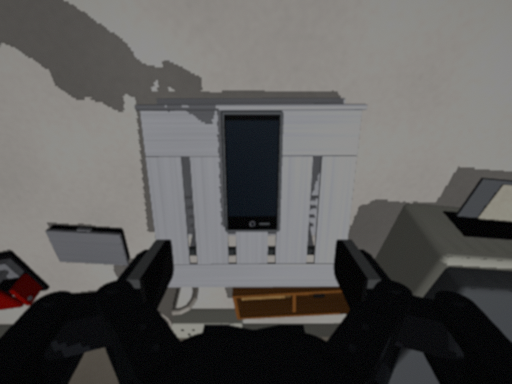

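The phone sits against the lip and centred: (-42, 2, 0) mm in the deck frame, lens at (252,223), uphill. Now to the stamp, keeping the tool y axis near +y so the last joint turns less.

```bash
python3 - <<'E'
from dk import *
go([.545,-.195,.26],down(np.pi/2+.2),16)
E
```

```text
N 16 row [-0.11  1.13 -0.69] [-0.0024 -0.0306 -0.0026] total [ -1.7  18.1 -11.1] [-0.0872 -0.4834 -0.0244]
```

Request:
drive_tool(rows=[[-0.1,1.13,-0.7,-0.0024,-0.0306,-0.0026,1],[-0.1,1.13,-0.7,-0.0024,-0.0306,-0.0026,1],[-0.1,1.13,-0.7,-0.0024,-0.0306,-0.0026,1],[-0.1,1.13,-0.7,-0.0024,-0.0306,-0.0026,1],[-0.1,1.13,-0.7,-0.0024,-0.0306,-0.0026,1],[-0.1,1.13,-0.7,-0.0024,-0.0306,-0.0026,1],[-0.1,1.13,-0.7,-0.0024,-0.0306,-0.0026,1],[-0.1,1.13,-0.7,-0.0024,-0.0306,-0.0026,1]])

```text
time: 12.65
tool_pos: [0.4917, 0.0428, 0.234]
tcp_rot: [-0.154, 2.983, 0.0]
wrist_force: [0.8, -0.1, -0.6]
width: 0.999
grip_force: 0.0
```

Request:
drive_tool(rows=[[-0.1,1.13,-0.7,-0.0024,-0.0306,-0.0026,1],[-0.1,1.13,-0.7,-0.0024,-0.0306,-0.0026,1],[-0.1,1.13,-0.7,-0.0024,-0.0306,-0.0026,1],[-0.1,1.13,-0.7,-0.0024,-0.0306,-0.0026,1],[-0.1,1.13,-0.7,-0.0024,-0.0306,-0.0026,1],[-0.1,1.13,-0.7,-0.0024,-0.0306,-0.0026,1],[-0.1,1.13,-0.7,-0.0024,-0.0306,-0.0026,1],[-0.1,1.13,-0.7,-0.0024,-0.0306,-0.0026,1]])

```text
time: 13.32
tool_pos: [0.5445, -0.1964, 0.2577]
tcp_rot: [0.315, -3.122, -0.0]
wrist_force: [0.2, 1.0, -0.4]
width: 1.006
grip_force: 0.0
```

Request:
drive_tool(rows=[[0,0,0,0,0,0,1],[0,0,0,0,0,0,1]])

```text
time: 13.48
tool_pos: [0.5449, -0.1961, 0.2575]
tcp_rot: [0.31, -3.123, -0.0]
wrist_force: [-1.4, -0.1, 0.1]
width: 0.998
grip_force: 0.0
```

```bash
python3 - <<'E'
from fit import *
from plan import *
s=status.read_state();p=read_camera('wrist');print(s['tool_pos'],s['tcp_rot'],s['q'])
im=p['color'].copy()
for m in masks_of(p,'stamp_oblong')[:4]:
    c=np.argwhere(m['mask']).mean(0)[::-1];X=unproj(p,c,.1,s)[0];print(round(m['score'],2),m['bbox'],X[:2])
    if abs(X[0]-.559)+abs(X[1]+.194)<.05:
        x,f=fit([(p,m['mask'],s)],STAMP,np.array([.559,-.194,.2]),.066);print('fit',x,f)
        for b in STAMP[::2]:
            uv=proj(p,b@R.from_euler('Z',x[2]).as_matrix().T+[x[0],x[1],.066],s)
            cv2.polylines(im,[cv2.convexHull(uv.astype(np.int32))],1,(0,255,0),1)
cv2.imwrite('pics/wrist6.png',im[...,::-1])
E
```

```text
[ 0.54494283 -0.19608312  0.25751425] [ 3.10361904e-01 -3.12329830e+00 -2.13795112e-04] [-3.87660600e-01  6.96797005e-02  1.78024640e+00 -1.29054745e-03
  1.29430427e+00 -2.15619254e+00]
0.68 [241.0, 158.5, 265.0, 220.4] [ 0.55598692 -0.19414398]
fit [ 0.55800662 -0.19387543  0.20659969] 0.07681539807524063
0.57 [140.0, 239.3, 184.5, 264.5] [ 0.65207251 -0.28121896]
0.56 [272.4, 1.6, 307.9, 64.1] [ 0.39551583 -0.1902874 ]
0.56 [463.5, 167.1, 510.0, 321.6] [0.57340363 0.10693112]
```

View pics/wrist6.png

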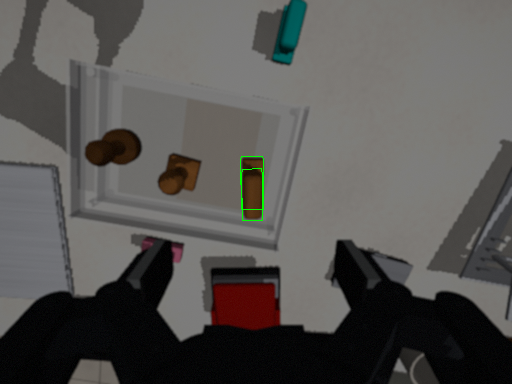

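The stamp fit overlays well: grip at (252,190), position (0.558, -0.194), yaw 0.207. The knobbed stamps are clear to the left.

```bash
python3 - <<'E'
from plan import *
go([.558,-.1939,.101],down(np.pi/2+.2066),8)
E
```

```text
N 8 row [ 0.   -0.02 -0.04] [-0.0017 -0.0003  0.0196] total [ 0.  -0.1 -0.4] [-0.0136 -0.0025  0.1571]
```

Request:
drive_tool(rows=[[0,0,-0.1,-0.0034,-0.0006,0.023,0.6],[0,0,-0.1,-0.0034,-0.0006,0.023,0.6],[0,0,-0.1,-0.0034,-0.0006,0.023,0.6],[0,0,-0.1,-0.0034,-0.0006,0.023,0.6],[0,0,0,0,0,0.02,0.6],[0,0,0,0,0,0.01,0.6],[0,0,0,0,0,0,0.6],[0,0,0,0,0,0,0.6]])

```text
time: 14.25
tool_pos: [0.5589, -0.1937, 0.1379]
tcp_rot: [0.327, -3.124, 0.002]
wrist_force: [0.3, -0.3, 0.6]
width: 0.6
grip_force: 0.0
```

```bash
python3 - <<'E'
from plan import *
go([.558,-.1939,.101],down(np.pi/2+.2066),2)
E
```

```text
N 2 row [-0.04 -0.01  0.07] [0.0004 0.     0.0184] total [-0.1 -0.   0.1] [0.0009 0.     0.0369]
```

Request:
drive_tool(rows=[[0,0,0,0.0004,0,0.015,0.6],[0,0,0,0.0004,0,0.012,0.6],[0,0,0,0,0,0.009,0.6],[0,0,0,0,0,0,0.6],[0,0,0,0,0,0,0.6]])

```text
time: 14.67
tool_pos: [0.5584, -0.1948, 0.1019]
tcp_rot: [-0.326, 3.125, -0.003]
wrist_force: [0.7, -0.6, 0.0]
width: 0.601
grip_force: 0.0
```

Request:
drive_tool(rows=[[0,0,0,0,0,0,0.1],[0,0,0,0,0,0,0.1],[0,0,0,0,0,0,0.1],[0,0,0,0,0,0,0.1],[0,0,0,0,0,0,0.1],[0,0,0,0,0,0,0.1],[0,0,0,0,0,0,0.1],[0,0,0,0,0,0,0.1]], force=35)

```text
time: 15.33
tool_pos: [0.5593, -0.1951, 0.1029]
tcp_rot: [-0.326, 3.122, -0.004]
wrist_force: [0.6, -0.1, 4.6]
width: 0.232
grip_force: 39.0
```

Request:
drive_tool(rows=[[0,0,0,0,0,-0.005,0.1],[0,0,0,0,0,-0.012,0.1],[0,0,0,0,0,-0.025,0.1],[0,0,0,0,0,-0.035,0.1],[0,0,0,0,0,-0.035,0.1],[0,0,0,0,0,-0.035,0.1],[0,0,0,0,0,-0.02,0.1],[0,0,0,0,0,0,0.1]])

```text
time: 16.0
tool_pos: [0.5615, -0.1957, 0.2769]
tcp_rot: [-0.325, 3.113, -0.012]
wrist_force: [0.3, 0.3, -0.3]
width: 0.231
grip_force: 38.4
```

```bash
python3 - <<'E'
from dk import *
s=status.read_state();print(s['tool_pos'],s['wrist_force'],s['width'],s['q'])
p=read_camera('wrist');save(p,'wrist7.png')
# phone at deck (-.042,.002,0); lens at +.058, z .012; face 150 out; TCP is .037 further
t=D+M@[-.042+.058,.002,.012+.15+.037];print(t)
F=down(0,T18,.003)
up=np.array([.50,.05,.30]);
A=go(t,down(np.pi/2+.2066,0),16)      # translate first
go(t,F,None,A)
for N in (18,): go(t,F,N)
E
```

```text
[ 0.56151483 -0.19572276  0.27692632] [ 0.27290733  0.32189806 -0.33625903] 0.2307713814040551 [-3.76424631e-01  7.87593726e-02  1.73507788e+00 -1.50921014e-03
  1.31440583e+00 -2.15490925e+00]
[0.51391673 0.28986116 0.26320452]
N 16 row [-0.02  0.02  0.01] [-0.0034  0.0303  0.0006] total [-0.4  0.4  0.1] [-0.0548  0.4843  0.0077]
N 16 row [-0.81 -1.    6.3 ] [-0.  0.  0.] total [-13.  -16.  100.7] [-0. -0.  0.]
N 18 row [-0.72 -0.85  5.61] [0.0205 0.0231 0.0029] total [-12.9 -15.4 100.9] [-0.0548  0.4843  0.0077]
```

View pics/wrist7.png

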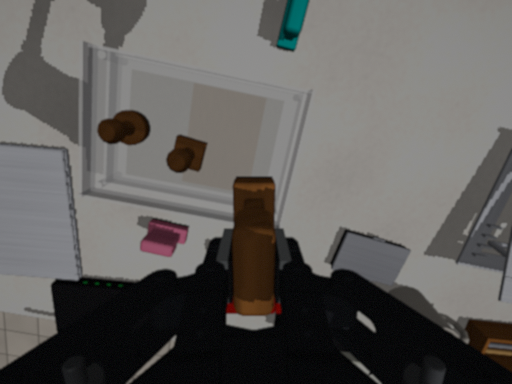

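The stamp is held straight by its handle (252,245); the others are undisturbed.

Request:
drive_tool(rows=[[0,0,0,-0.0034,0.0303,0.0005,0.1],[0,0,0,-0.0034,0.0303,0.0005,0.1],[0,0,0,-0.0034,0.0303,0.0005,0.1],[0,0,0,-0.0034,0.0303,0.0005,0.1],[0,0,0,-0.0034,0.0303,0.0005,0.1],[0,0,0,-0.0034,0.0303,0.0005,0.1],[0,0,0,-0.0034,0.0303,0.0005,0.1],[0,0,0,-0.0034,0.0303,0.0005,0.1]])

```text
time: 16.72
tool_pos: [0.5332, 0.0495, 0.2622]
tcp_rot: [0.326, -3.122, 0.003]
wrist_force: [0.5, 0.3, -0.3]
width: 0.228
grip_force: 38.5
```

Request:
drive_tool(rows=[[0,0,0,-0.0034,0.0303,0.0005,0.1],[0,0,0,-0.0034,0.0303,0.0005,0.1],[0,0,0,-0.0034,0.0303,0.0005,0.1],[0,0,0,-0.0034,0.0303,0.0005,0.1],[0,0,0,-0.0034,0.0303,0.0005,0.1],[0,0,0,-0.0034,0.0303,0.0005,0.1],[0,0,0,-0.0034,0.0303,0.0005,0.1],[0,0,0,-0.0034,0.0303,0.0005,0.1]])

```text
time: 17.38
tool_pos: [0.5099, 0.2917, 0.2576]
tcp_rot: [0.326, -3.122, 0.006]
wrist_force: [-0.1, -0.0, -0.1]
width: 0.227
grip_force: 38.5
```

Request:
drive_tool(rows=[[-0.8,-1,6.3,0,0,0,0.1],[-0.8,-1,6.3,0,0,0,0.1],[-0.8,-1,6.3,0,0,0,0.1],[-0.8,-1,6.3,0,0,0,0.1],[-0.8,-1,6.3,0,0,0,0.1],[-0.8,-1,6.3,0,0,0,0.1],[-0.8,-1,6.3,0,0,0,0.1],[-0.8,-1,6.3,0,0,0,0.1]])

```text
time: 18.05
tool_pos: [0.5102, 0.2901, 0.2573]
tcp_rot: [1.004, 2.842, 0.177]
wrist_force: [0.0, -0.3, -0.3]
width: 0.228
grip_force: 38.5
```

Request:
drive_tool(rows=[[-0.8,-1,6.3,0,0,0,0.1],[-0.8,-1,6.3,0,0,0,0.1],[-0.8,-1,6.3,0,0,0,0.1],[-0.8,-1,6.3,0,0,0,0.1],[-0.8,-1,6.3,0,0,0,0.1],[-0.8,-1,6.3,0,0,0,0.1],[-0.8,-1,6.3,0,0,0,0.1],[-0.8,-1,6.3,0,0,0,0.1]])

```text
time: 18.72
tool_pos: [0.5101, 0.29, 0.2573]
tcp_rot: [2.053, 2.049, 0.315]
wrist_force: [0.7, -0.6, -0.2]
width: 0.229
grip_force: 38.5
```

Request:
drive_tool(rows=[[0,0,0,0,0,0,0.1],[0,0,0,0,0,0,0.1],[0,0,0,0,0,0,0.1]])

```text
time: 18.97
tool_pos: [0.511, 0.2906, 0.2588]
tcp_rot: [2.044, 2.058, 0.317]
wrist_force: [-0.2, 0.0, -0.4]
width: 0.228
grip_force: 38.5
```

```bash
python3 - <<'E'
from dk import *
s=status.read_state();print(s['q'],np.abs(s['joint_vel']).max(),s['width'],s['grip_force'])
go(D+M@[.016,.002,.012+.15+.037],down(0,T18,.003),4)
E
```

```text
[ 0.57564503 -0.08035321  1.95809201 -0.20254356  1.01139692  0.65474885] 0.015715068096588042 0.22761531136574809 38.46271812915802
N 4 row [-0.03  0.07  0.07] [-0.0002  0.001  -0.0008] total [-0.1  0.3  0.3] [-0.0008  0.0041 -0.0033]
```

Request:
drive_tool(rows=[[0,0,0,0,0.002,-0.0015,0.1],[0,0.2,0.2,-0.0005,0.002,-0.0015,0.1],[0,0,0,0,0,0,0.1],[0,0,0,0,0,0,0.1],[0,0,0,0,0,0,0.1]])

```text
time: 19.38
tool_pos: [0.5148, 0.2904, 0.2645]
tcp_rot: [2.051, 2.052, 0.325]
wrist_force: [-0.4, -0.5, -0.1]
width: 0.229
grip_force: 38.4
```

```bash
python3 - <<'E'
from dk import *
from fit import STAMP,PHONE,render
s=status.read_state();print(np.abs(s['joint_vel']).max(),s['grip_force'],s['wrist_force'])
go(D+M@[.016,.002,.012+.15+.037],down(0,T18,.003),1)
Rt=R.from_rotvec(s['tcp_rot']).as_matrix();Ms=Rt@np.array([[1,0,0],[0,-1,0],[0,0,-1]]).T
print('stamp z.deck z',Ms[:,2]@M[:,2],'x.y',Ms[:,0]@M[:,1])
org=s['tool_pos']+Rt@[0,0,.037]
p=read_camera('scene');im=p['color'].copy()
P0=D+M@[-.042,.002,0]
for b,o,m in[(STAMP[0],org,Ms),(STAMP[2],org,Ms),(PHONE[0],P0,M)]:
    cv2.polylines(im,[cv2.convexHull(proj(p,b@m.T+o).astype(np.int32))],1,(0,255,0),1)
m=masks_of(p,'stamp_oblong');print([(round(q['score'],2),q['bbox']) for q in m[:4]])
cv2.imwrite('pics/fin.png',cv2.resize(im[100:340,190:470,::-1],(700,600),interpolation=cv2.INTER_CUBIC))
E
```

```text
0.005524825713180054 38.43468189239502 [-0.4043461  -0.47705928 -0.13257624]
N 1 row [ 0.    0.05 -0.13] [-0.0005 -0.0012  0.001 ] total [ 0.   0.  -0.1] [-0.0005 -0.0012  0.001 ]
stamp z.deck z 0.9999996605268879 x.y 0.9999971096009016
[(0.78, [126.6, 168.2, 147.0, 195.2]), (0.62, [247.6, 139.2, 266.5, 166.8])]
```

View pics/fin.png

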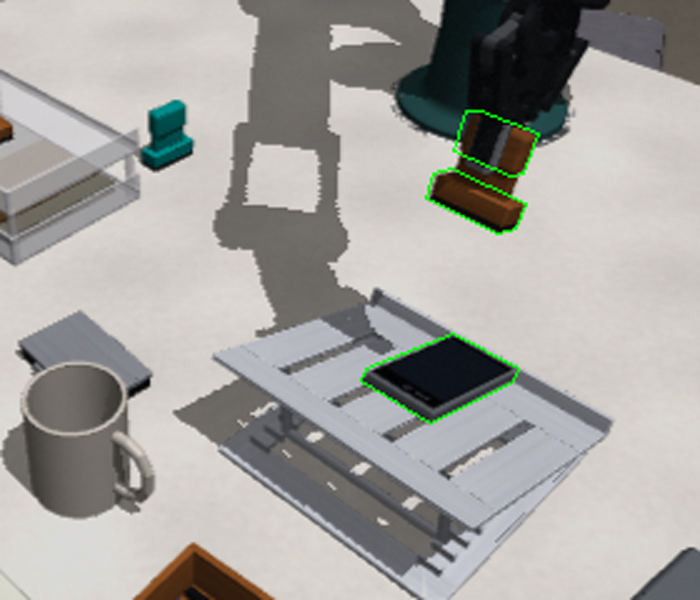

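The predicted outlines fit both the stamp (crop 480,200) and the phone (440,375). The phone lies against the lip, and the stamp is parallel to the screen with its long side across. Everything is steady, so I'm handing in.

```bash
python3 -c "
from h import *;print(workorder.finish_job())"
```

```text
the job is handed in; nothing more can be done
None
```

The job is handed in at about 19 s of the 64 s allowed: the phone lies released on the deck against the lip, and the gripper is holding the oblong stamp steady about 15 cm out from the lens, parallel to the screen, with its long sides across the phone; the verdict was not shown.

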